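# Load the sampling head and snap its cover on

### The job

Load the air-sampling head: set the filter cassette upright, fully down in the head's round well, then put the cover over it and press it straight down until both of its clip arms snap under the rim and it sits flush, then let go. The head's cup gives on a spring as you press, so go by feel: keep pressing until the clips snap, but never with more than 30 N. Leave the stopwatch, the petri dish and the tall coupler where they are.

Things in the scene. Friction and masses are not known exactly. Their poses are not given: they have to be found in the camera images.
- sampler: the air-sampling head: a fixed grey foot 116 x 116 x 12 mm, screwed to the worktop, with a bare-metal cup standing over it on a rubber-sleeved spring mount. Origin: middle of the foot's underside. z up; its x and y axes run along the sides of foot and cup.
- cup_seat (a point): middle of the metal cup's flat top (seat plane), 70 mm above the worktop at rest; moves with the cup; axes as the sampler's. Cup 64 mm wide (x), 40 mm high; round well in its top 42 mm across, 7 mm deep. At its +y and -y sides a rim with rounded upper edge, 32 mm long (x), stands out to 36 mm from the middle and reaches 4 mm below the top.
- cup (a joint): how far the cup is pressed down on its spring, m: 0 at rest, hard stop at 0.016. It springs back when let go.
- cassette_mid (a point): filter cassette: upright round clear capsule 38 mm across, 14 g; its side is straight up to 20 mm, above that it domes in to 30 mm, with a thin plug on top up to 38 mm. The point is on its axis, 15 mm above its underside; z up. Fully down in the well it is 8 mm above the seat plane, and 13 mm of the straight side stands out of the well to be held by.
- cover_grip (a point): point to hold the cover by, in the grip bar (14 mm thick along cover x, 44 long along y, 32 high) on the white cover's flat top, 22 mm above that top, 10 mm below the bar's top; z up, cover axes. Cover: hollow cap 76 (x) x 80 (y) x 86 mm with the bar, about 0.12 kg, standing on two skirts at +x and -x, 76 mm below this point. The skirts' feet are flared, 80 mm over all.
- cover_edge (a point): middle of the cover's seating edge, 58 mm below cover_grip, 18 mm above the skirts' feet; meets cup_seat when fully home. The hooks meet the rim about 12 mm above that; while they are forced over its rounded edge the cup gives by some 10 mm or more (how much varies with friction), then they slip down and snap under it.
- clip_left (a joint): sprung clip arm at the cover's +y side: angle in rad, 0 when relaxed or snapped under the rim, about 0.1 when spread over the rim.
- clip_right (a joint): the same at the cover's -y side.
- cover: the cover as a body; origin at the level of its skirts' feet, 76 mm below cover_grip. Its skirts pass outside the cup's +x and -x sides with 1.5 mm play, its clip arms hang at +y and -y and go over the rims: cover x lies along cup x, either way round.
- cassette: the cassette as a body; origin at the middle of its underside.
- stopwatch: bystander: black round stopwatch 61 x 54 x 16 mm lying on the worktop; origin at its underside.
- petri_dish: bystander: clear petri dish 59 mm across, 13 mm high; origin at its underside.
- tall_coupler: bystander: white upright hose coupler 26 mm across, 70 mm high; origin at its underside.
Mind the look-alikes: they are no part of the job. What is shaped like the sampler but brown is not meant.

How it is judged:
On the way, in this order (a step that is already met when the one before it is completed fails the run):
1. the cassette stands fully down in the well, let go, before the cover goes on (horizontal distance between cassette_mid and cup_seat below 0.005 m and z of cassette_mid in the frame of cup_seat below 0.0105 m and angle between cassette_mid's own z axis and vertical below 0.1 rad and contact force between the fingers and cassette below 0.1 N), for 0.2 s.
2. both clips have snapped under the rim with the cover home (z of cover_edge in the frame of cup_seat below 0.0025 m and distance between cover_edge and cup_seat below 0.005 m and value of joint each of clip_left, clip_right below 0.04 rad), for 0.2 s.
At the end, for the whole second after the job is handed in: Cassette upright in the well (5 mm, 0.1 rad, at most 2.5 mm short); cover within 2.5 mm of home and 5 mm of centre, square to 0.1 rad, level to 0.06 rad, both clips under 0.04 rad, cup back up within 4 mm of rest; all still (all of step 2 and horizontal distance between cassette_mid and cup_seat below 0.005 m and z of cassette_mid in the frame of cup_seat below 0.0105 m and angle between cassette_mid's own z axis and vertical below 0.1 rad and angle between the x axis of cover and the x axis of sampler, either way round below 0.1 rad and angle between cover_grip's own z axis and vertical below 0.06 rad and value of joint cup below 0.004 m and linear speed of cover below 0.02 m/s); the robot touches nothing.
It fails at once if the cover is pressed on the sampling head with more than 40 N (contact force between cover and sampler above 40 N).
It fails at once if the stopwatch, petri dish or tall coupler is moved more than 20 mm or the coupler is tipped (distance of any of stopwatch, petri_dish, tall_coupler from where it was at the start of the episode above 0.02 m or angle between tall_coupler's own z axis and vertical above 0.5 rad).
It also fails if it takes over 59 s, if anything falls off the work surface, if the arm or the gripper's body presses on something with over 40 N, if the wrist force passes 120 N, or if a joint passes its speed limit or range.

### The arm

A 7-joint arm with a two-finger parallel gripper is mounted at the origin on a cart in front of the work surface, level with it; the furniture and walls round the work are solid. World frame = base frame: x ahead of the robot, y to its left, z up, the work surface at z = 0. Lengths are in m, angles in rad, forces in N, time in s.
With the tool pointing down it reaches from about 0.425 to 1.025 m from the base axis. Payload 9.4 kg.
Tool frame: the origin (TCP) lies between the finger pads; the fingertips stand 8 mm ahead of it and the grasp point (between the pads) lies 11 mm behind it; z points along the fingers, y is the direction in which the jaws open and shut (so a half turn about z gives the same grasp; the last joint's range is limited). The gripper opens to 93 mm and grips with 3 to 60 N. Pads are 15 mm wide; open, the fingers measure 128 mm over their backs; the gripper's body (75 mm by 188 mm) begins 65 mm behind the grasp point.
Start: joints at [1.127, 0.599, -0.003, 1.599, 0.002, 0.943, -0.08], TCP at [0.26, -0.677, 0.227] pointing down, gripper open.
Joint ranges: [-2.57, 2.57], [-0.35, 1.97], [-1.29, 1.29], [0.11, 2.56], [-1.05, 4.19], [0.11, 1.86], [-2.63, 2.63]. Speed limits (rad/s): [2.22, 2.22, 3.01, 3.01, 3.14, 3.14, 3.14].

### API

Orientations are given as a rotation vector (axis times angle).
In Python, from station import arm, read_camera, calibration, hand_in gives the robot as it stands. The module is installed in compiled form; this text tells all that it offers.
- The arm moves only by the tool drive_tool, never from a script. Its arguments are lists of equal length, an entry for each row: "offset": the shift along the tool's x, y, z in units of 50 mm (1.0 is 50 mm), a list of three; "angular": the turn, a rotation vector about the tool's x, y, z in units of 8 degrees (1.0 is 8 degrees), a list of three; "claw": the finger opening in mm, from 0 to 93. A call has 1 to 10 rows; each row shifts and turns the commanded pose from where the row before left it, along the tool's axes as they then stand; what a row does not reach is not made up. A row lasts 1/10 s, in which the tool goes at most 50 mm and 8.59 degrees, less where a joint would pass 70% of its speed; a pose out of reach is approached as far as the arm can. A call is refused whole if a number of a shift passes 1 or a number of a turn 1, either way. A call with a gripper value outside its range is refused whole. The fingers move at their own pace and stop on an object; "grip_force" is the grip in N (left out, the last holds). Time passes only in rows, so rows that do not move let the fingers close. It gives the time, the measured TCP pose, the force and the opening at its end, in the units of the state.
- arm.get_obs(): the state, without advancing time (a new reading comes with each control period).
- read_camera(name): name is "scene" or "top"; returns (picture, depth): 420x560x3 uint8, red, green, blue; 420x560 float32, m along the optical axis (not along the pixel's ray), 0 where there is no reading.
- calibration(name): a dict with "fx", "fy", "cx", "cy" (pixels), "D" ([k1, k2, p1, p2, k3] as OpenCV has them; the pictures are not rectified), "T" (4x4, takes a point from camera to world coordinates). Camera axes: x right, y up, looking along -z (the intrinsics and any distortion apply to the point x, -y, -z); pixel columns grow to the right and rows downward; lengths in m; the calibration is good to about 2 mm. A picture is of the moment at which its call begins. calibration takes no time and is no camera call.
- hand_in(): hands the job in, once; it reports no verdict.
The state is a dict: "clock": time; "joint_pos": joint angles; "joint_vel": joint speeds; "effort": joint torques, N m; "tcp_pos": TCP position; "tcp_rot": TCP orientation; "force": force on the tool from outside, world axes, zero at the start; "torque": the same for the moment, N m; "gripper_width": opening from 0.0 (shut) to 1.0 (fully open).
Only numpy, scipy, OpenCV 4.12 (cv2) and the standard library are available. Lean on these libraries where they do the work, as an engineer would, in place of code of your own. Each camera call takes 0.05 s, during which the arm holds its last target. There are 200 camera calls.

## Working session

There is one attempt and no reset: what is moved stays moved. The work goes in short steps, Python scripts to look and compute and a tool call to move; the robot and the scene stay as the last step left them, time stands still between calls to the robot, and variables do not carry over. Pictures are saved under pics/ and viewed, about 8 in all and at most 12, crops included, and the job is handed in when it is done.

Besides the shell and the picture viewer there is one more tool, called after "Emit:" as a command line: name --argument value ..., lists and objects as JSON in quotes. drive_tool: Moves the arm, as the interface text tells. Its arguments: {"type":"object","properties":{"offset":{"type":"array","items":{"type":"array","items":{"type":"number"}}},"angular":{"type":"array","items":{"type":"array","items":{"type":"number"}}},"claw":{"type":"array","items":{"type":"number"}},"grip_force":{"type":"number"}},"required":["offset","angular","claw"]}

```bash
mkdir -p pics; cat > h.py <<'E'
import numpy as np, cv2, json
from station import arm, read_camera, calibration
def cloud(name):
    p,d=read_camera(name); c=calibration(name)
    K=np.array([[c['fx'],0,c['cx']],[0,c['fy'],c['cy']],[0,0,1.]])
    h,w=d.shape
    u,v=np.meshgrid(np.arange(w),np.arange(h))
    n=cv2.undistortPoints(np.stack([u,v],-1).reshape(-1,1,2).astype(np.float64),K,np.array(c['D'],float)).reshape(h,w,2)
    P=np.stack([n[...,0]*d,-n[...,1]*d,-d],-1)
    T=np.array(c['T']); W=P@T[:3,:3].T+T[:3,3]; W[d==0]=np.nan
    return p,d,W
def save(n,p,box=None,s=1):
    if box: p=p[box[1]:box[3],box[0]:box[2]]
    cv2.imwrite('pics/'+n,cv2.resize(p[...,::-1],None,fx=s,fy=s,interpolation=cv2.INTER_CUBIC))
E
python3 - <<'E'
from h import *
for n in('scene','top'):
    p,d,W=cloud(n); np.savez(n+'0.npz',p=p,d=d,W=W); save(n+'0.png',p); print(n,np.array(calibration(n)['T']).round(3).tolist(),calibration(n)['fx'])
print(arm.get_obs())
E
```

```text
scene [[-0.542, 0.593, -0.596, -0.032], [-0.84, -0.389, 0.378, 0.37], [-0.008, 0.705, 0.709, 0.828], [0.0, 0.0, 0.0, 1.0]] 415.64824250070086
top [[-0.012, 0.984, -0.176, 0.416], [-0.999, -0.006, 0.032, -0.011], [0.031, 0.176, 0.984, 1.134], [0.0, 0.0, 0.0, 1.0]] 392.3585961030012
{'clock': 0.1, 'joint_pos': array([ 1.12730087,  0.6000641 , -0.00249897,  1.60004953,  0.00183065,
        0.94290928, -0.07983592]), 'joint_vel': array([ 0.00029568, -0.00132172, -0.00014586, -0.0020083 ,  0.00122365,
       -0.0005156 ,  0.00036912]), 'effort': array([ 4.34282425e-03, -7.66562891e+01,  1.50154632e+00, -2.52940947e+01,
       -5.24203980e-02,  1.36456624e-02,  9.04402714e-05]), 'tcp_pos': array([ 0.25980333, -0.67639074,  0.22583339]), 'tcp_rot': array([-3.08756791e+00, -5.72694409e-01,  6.87743303e-04]), 'force': array([ 0.08921652, -0.39318868, -1.35187906]), 'torque': array([ 0.02802012, -0.0532045 , -0.00307073]), 'gripper_width': 1.0010154661109678}
```

View pics/scene0.png

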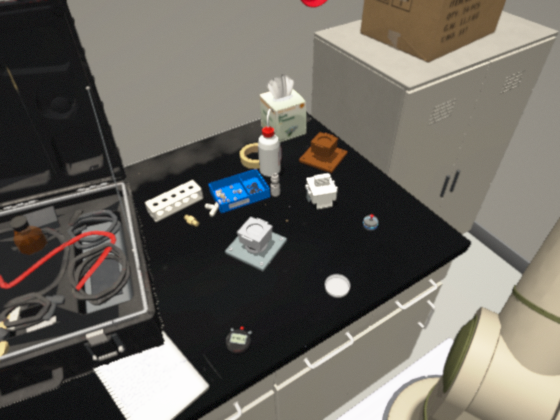

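View pics/top0.png

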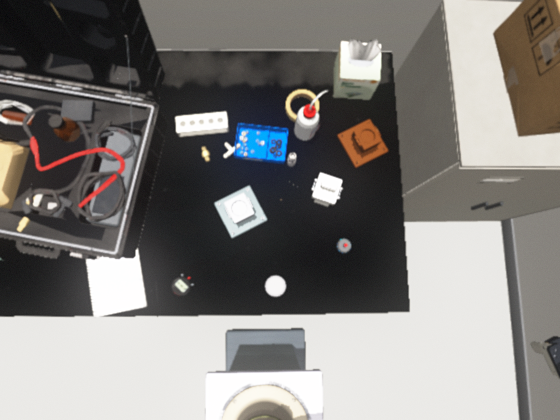

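The scene picture shows the sampler at (256,238), cover at (321,190), cassette at (371,222), petri dish at (337,286), stopwatch at (239,340), and coupler at (275,184). The brown look-alike is at (323,152). In the top view the sampler is at (240,210), cover at (327,189) and cassette at (344,245).

```bash
python3 - <<'E'
from h import *
Z={n:np.load(n+'0.npz') for n in('scene','top')}
W0=Z['top']['W']
def rect(n,c,r,z0,z1,lab,ret=False):
    W=Z[n]['W']; m=(np.hypot(W[...,0]-c[0],W[...,1]-c[1])<r)&(W[...,2]>z0)&(W[...,2]<z1)
    P=W[m]
    if len(P)<5: print(n,lab,len(P));return
    R=cv2.minAreaRect((P[:,:2]*1000).astype(np.float32))
    print(n,lab,len(P),'mean',P.mean(0).round(4),'rect',np.round(R[0],1),np.round(R[1],1),round(R[2],1),'z',np.percentile(P[:,2],[2,50,98]).round(4))
C={k:W0[v,u] for k,(u,v) in dict(s=(240,210),c=(327,189),k=(344,245),t=(291,158),pd=(275,286),sw=(182,285)).items()}
for k in C: print(k,C[k].round(3))
for n in Z:
    rect(n,C['s'],.09,.005,.02,'foot'); rect(n,C['s'],.05,.062,.078,'cuptop'); 
    rect(n,C['c'],.07,.045,.062,'covtop'); rect(n,C['c'],.07,.078,.095,'bar'); rect(n,C['c'],.07,.01,.1,'covall')
    rect(n,C['k'],.04,.004,.06,'cass'); rect(n,C['k'],.04,.031,.06,'plug'); rect(n,C['t'],.04,.06,.08,'coupler')
p,q=Z['scene']['p'],Z['top']['p']
a=cv2.resize(p[165:275,215:385],None,fx=4.5,fy=4.5,interpolation=2)[:300]; 
A=cv2.resize(p[165:270,220:390],(680,420),interpolation=2);B=cv2.resize(q[165:265,205:365],(0,0),fx=4.25,fy=4.25,interpolation=2) if 0 else cv2.resize(q[165:265,205:365],(288,180),interpolation=2)
save('s_crop.png',A)
E
```

```text
s [0.594 0.063 0.061]
c [ 0.652 -0.18   0.063]
k [ 0.496 -0.227  0.038]
t [ 0.741 -0.08   0.068]
pd [ 0.385 -0.033  0.011]
sw [0.39  0.227 0.016]
scene foot 1019 mean [0.5769 0.0752 0.0123] rect [586.   58.6] [146.5 119.4] 28.0 z [0.0061 0.0124 0.0174]
scene cuptop 557 mean [0.5976 0.0653 0.0684] rect [598.9  64.9] [65.8 74.4] 27.3 z [0.0624 0.0693 0.0731]
scene covtop 361 mean [ 0.6457 -0.1738  0.054 ] rect [ 655.4 -180.4] [79.5 76.4] 64.1 z [0.0454 0.0547 0.0607]
scene bar 81 mean [ 0.6544 -0.1804  0.085 ] rect [ 657.3 -181.8] [42.8 18.2] 72.9 z [0.0788 0.0858 0.0891]
scene covall 766 mean [ 0.6434 -0.1722  0.0506] rect [ 654.1 -181.9] [84.2 76.4] 62.7 z [0.0121 0.0539 0.0878]
scene cass 186 mean [ 0.4919 -0.2258  0.02  ] rect [ 491.4 -221.4] [70.8 47.8] 43.1 z [0.0042 0.0218 0.039 ]
scene plug 14 mean [ 0.4957 -0.2304  0.0373] rect [ 496.6 -231.4] [ 6.9 12.2] 30.8 z [0.0314 0.0385 0.0409]
scene coupler 41 mean [ 0.7455 -0.0836  0.0669] rect [746.3 -84.8] [19.4 18.4] 40.6 z [0.0604 0.0676 0.0727]
top foot 1038 mean [0.5937 0.0633 0.0127] rect [595.9  54.2] [165.7 158.7] 45.0 z [0.0055 0.013  0.0173]
top cuptop 539 mean [0.5996 0.0659 0.0691] rect [599.6  65.8] [64.7 71.1] 26.7 z [0.0627 0.0699 0.0746]
top covtop 514 mean [ 0.6564 -0.1809  0.0546] rect [ 658.1 -182.8] [81.1 74.1] 70.1 z [0.0473 0.0548 0.059 ]
top bar 90 mean [ 0.6569 -0.1812  0.0863] rect [ 657.5 -181.4] [43.3 15.6] 73.0 z [0.0795 0.0866 0.0901]
top covall 720 mean [ 0.6541 -0.1795  0.0559] rect [ 658.2 -181.4] [83.6 74.6] 69.5 z [0.0173 0.0549 0.0889]
top cass 192 mean [ 0.4964 -0.2278  0.0203] rect [ 494.5 -226.1] [68.8 74.5] 43.4 z [0.0042 0.0227 0.0401]
top plug 13 mean [ 0.4971 -0.2308  0.0389] rect [ 497.2 -230.7] [8.  8.8] 39.2 z [0.034  0.0394 0.0423]
top coupler 38 mean [ 0.748  -0.0834  0.0676] rect [747.7 -83.4] [18. 18.] 39.9 z [0.0605 0.0688 0.0732]
```

View pics/s_crop.png

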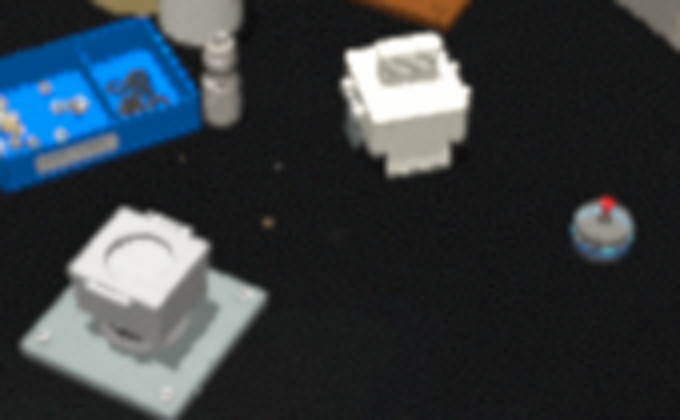

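Crop (4x): cup top centre near (140,250) with its rims clear, cover grip bar at (408,65), and the cassette's red plug at (607,203).

```bash
cat >> h.py <<'E'
from scipy.spatial.transform import Rotation as Ro
def delta(xyz,yaw_y):
    """remaining rows to TCP xyz, tool pointing down, tool y at world heading yaw_y (deg, mod 180)"""
    o=arm.get_obs(); R=Ro.from_rotvec(o['tcp_rot']); M=R.as_matrix(); best=None
    for k in(0,180):
        a=np.radians(yaw_y+k); y=np.array([np.cos(a),np.sin(a),0]); z=np.array([0,0,-1.]); G=np.c_[np.cross(y,z),y,z]
        r=(R.inv()*Ro.from_matrix(G)).as_rotvec()
        if best is None or np.linalg.norm(r)<np.linalg.norm(best): best=r
    d=M.T@(np.array(xyz)-o['tcp_pos'])
    print('pos',o['tcp_pos'].round(4),'y head',np.degrees(np.arctan2(M[1,1],M[0,1])).round(1),'x head',np.degrees(np.arctan2(M[1,0],M[0,0])).round(1),'j',o['joint_pos'].round(2))
    print('F',o['force'].round(2),'w',o['gripper_width'],'t',o['clock'])
    print('d units',(d/.05).round(3),'rot units',(np.degrees(best)/8).round(3))
E
python3 - <<'E'
from h import *
W=np.load('top0.npz')['W']; P=W[(W[...,2]>.15)&(W[...,1]<-.2)&(W[...,1]>-.9)&(W[...,0]>.1)]
print(len(P)); b=P[P[:,0]<.9]
for y0 in np.arange(-.9,-.2,.1):
    s=b[(b[:,1]>y0)&(b[:,1]<y0+.1)]
    if len(s): print(y0.round(1),s[:,0].min().round(3),s[:,2].max().round(2))
delta([.497,-.231,.12],73)
delta([.497,-.231,.12],-17)
E
```

```text
25650
-0.8 0.66 0.29
-0.7 0.197 0.46
-0.6 0.201 0.47
-0.5 0.659 0.27
pos [ 0.2598 -0.6764  0.2258] y head -69.0 x head 21.0 j [ 1.13  0.6  -0.    1.6   0.    0.94 -0.08]
F [ 0.09 -0.39 -1.35] w 1.0010154661109678 t 0.1
d units [ 7.623 -6.611  2.125] rot units [-0.009  0.005  4.752]
pos [ 0.2598 -0.6764  0.2258] y head -69.0 x head 21.0 j [ 1.13  0.6  -0.    1.6   0.    0.94 -0.08]
F [ 0.09 -0.39 -1.35] w 1.0010154661109678 t 0.1
d units [ 7.623 -6.611  2.125] rot units [-1.000e-02 -3.000e-03 -6.498e+00]
```

Emit:
drive_tool --offset '[[0.76, -0.66, 0.1], [0.76, -0.66, 0.1], [0.76, -0.66, 0.1], [0.76, -0.66, 0.1], [0.76, -0.66, 0.1], [0.76, -0.66, 0.1], [0.76, -0.66, 0.1], [0.76, -0.66, 0.1], [0.76, -0.66, 0.1], [0.76, -0.66, 0.1]]' --angular '[[0, 0, 0], [0, 0, 0], [0, 0, 0], [0, 0, 0], [0, 0, 0], [0, 0, 0], [0, 0, 0], [0, 0, 0], [0, 0, 0], [0, 0, 0]]' --claw '[93, 93, 93, 93, 93, 93, 93, 93, 93, 93]' --grip_force 15

```text
clock: 1.1
tcp_pos: [0.4942, -0.2357, 0.1769]
tcp_rot: [-3.089, -0.573, 0.0]
force: [-0.2, -0.3, 0.4]
gripper_width: 1.001
```

```bash
python3 - <<'E'
from h import *
p,d,W=cloud('top'); save('t1.png',p,(205,140,385,275),4)
delta([.497,-.231,.06],-69)
E
```

```text
pos [ 0.4987 -0.2265  0.1762] y head -68.4 x head 21.6 j [ 0.34  0.46 -0.02  2.05  0.01  0.63 -0.88]
F [ 4.18  6.37 -0.63] w 1.0004789986923026 t 1.15
d units [-0.072  0.08   2.323] rot units [-0.027 -0.022  0.074]
```

View pics/t1.png

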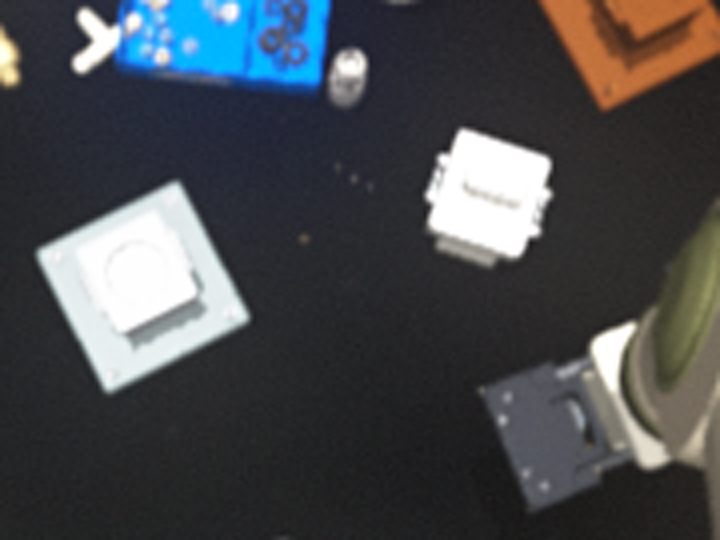

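Top view: the gripper is over the cassette at (560,435), and the cover and cup are both clear.

Emit:
drive_tool --offset '[[-0.07, 0.08, 0.6], [0, 0, 0.7], [0, 0, 0.7], [0, 0, 0.2], [0, 0, 0], [0, 0, 0]]' --angular '[[0, 0, 0], [0, 0, 0], [0, 0, 0], [0, 0, 0], [0, 0, 0], [0, 0, 0]]' --claw '[93, 93, 93, 93, 93, 93]'

```text
clock: 1.75
tcp_pos: [0.4922, -0.2428, 0.068]
tcp_rot: [3.089, 0.573, 0.001]
force: [1.1, 0.2, 0.7]
gripper_width: 1.001
```

```bash
python3 - <<'E'
from h import *
delta([.497,-.231,.017],-69)
E
```

```text
pos [ 0.4922 -0.2428  0.068 ] y head -69.0 x head 21.0 j [ 0.36  0.62 -0.01  2.13  0.02  0.39 -0.87]
F [1.14 0.18 0.72] w 1.000723237736745 t 1.75
d units [ 0.174 -0.187  1.02 ] rot units [ 0.003 -0.003  0.   ]
```

Emit:
drive_tool --offset '[[0.17, -0.19, 0], [0, 0, 0.4], [0, 0, 0.4], [0, 0, 0.22], [0, 0, 0], [0, 0, 0], [0, 0, 0]]' --angular '[[0, 0, 0], [0, 0, 0], [0, 0, 0], [0, 0, 0], [0, 0, 0], [0, 0, 0], [0, 0, 0]]' --claw '[93, 93, 93, 93, 70, 55, 45]' --grip_force 10

```text
clock: 2.45
tcp_pos: [0.4968, -0.2306, 0.0171]
tcp_rot: [3.088, 0.573, 0.002]
force: [0.1, 0.4, 0.0]
gripper_width: 0.791
```

Emit:
drive_tool --offset '[[0, 0, 0], [0, 0, 0], [0, 0, 0], [0, 0, 0], [0, 0, 0]]' --angular '[[0, 0, 0], [0, 0, 0], [0, 0, 0], [0, 0, 0], [0, 0, 0]]' --claw '[40, 36, 30, 30, 30]'

```text
clock: 2.95
tcp_pos: [0.4964, -0.2307, 0.0162]
tcp_rot: [3.089, 0.573, 0.0]
force: [0.2, -0.3, 2.3]
gripper_width: 0.409
```

```bash
python3 - <<'E'
from h import *
delta([.5992,.0655,.15],-69)
E
```

```text
pos [ 0.4964 -0.2307  0.0162] y head -69.0 x head 21.0 j [ 0.34  0.71 -0.01  2.15  0.02  0.28 -0.89]
F [ 0.23 -0.29  2.33] w 0.4086461339249489 t 2.95
d units [ 4.043 -4.792 -2.676] rot units [ 0.001 -0.     0.001]
```

Emit:
drive_tool --offset '[[0, 0, -0.5], [0, 0, -0.8], [0, 0, -0.9], [0.5, -0.6, -0.47], [0.8, -0.9, 0], [0.8, -0.9, 0], [0.8, -0.9, 0], [0.7, -0.9, 0], [0.44, -0.59, 0], [0, 0, 0]]' --angular '[[0, 0, 0], [0, 0, 0], [0, 0, 0], [0, 0, 0], [0, 0, 0], [0, 0, 0], [0, 0, 0], [0, 0, 0], [0, 0, 0], [0, 0, 0]]' --claw '[30, 30, 30, 30, 30, 30, 30, 30, 30, 30]'

```text
clock: 3.95
tcp_pos: [0.5873, 0.037, 0.1494]
tcp_rot: [-3.084, -0.585, -0.002]
force: [0.6, 0.7, -0.0]
gripper_width: 0.41
```

Emit:
drive_tool --offset '[[0, 0, 0], [0, 0, 0], [0, 0, 0]]' --angular '[[0, 0, 0], [0, 0, 0], [0, 0, 0]]' --claw '[30, 30, 30]'

```text
clock: 4.25
tcp_pos: [0.5859, 0.0283, 0.1497]
tcp_rot: [3.089, 0.569, -0.001]
force: [-0.6, 0.7, 0.5]
gripper_width: 0.404
```

```bash
python3 - <<'E'
from h import *
delta([.5992,.0655,.10],-69)
p,d,W=cloud('scene'); save('s2.png',p,(190,140,330,260),5)
E
```

```text
pos [0.5859 0.0283 0.1497] y head -69.1 x head 20.9 j [-0.16  0.53  0.02  1.99 -0.02  0.62 -1.33]
F [-0.62  0.65  0.46] w 0.40420434933381544 t 4.25
d units [ 0.515 -0.601  0.993] rot units [ 0.003  0.004 -0.015]
```

View pics/s2.png

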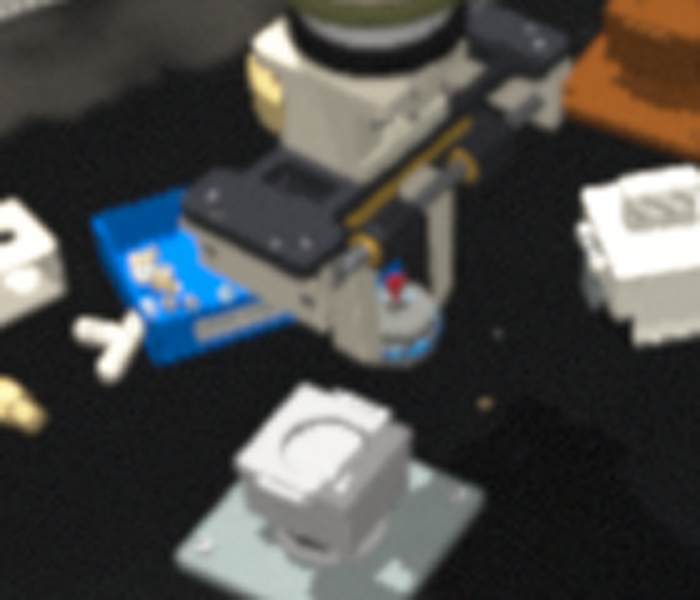

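The scene picture shows the cassette held upright at (405,320), short of the cup, whose well is at (320,440). Rows longer than 50 mm overall were clipped.

Emit:
drive_tool --offset '[[0.26, -0.3, 0], [0.26, -0.3, 0.2], [0, 0, 0.4], [0, 0, 0.4], [0, 0, 0], [0, 0, 0], [0, 0, 0]]' --angular '[[0, 0, 0], [0, 0, 0], [0, 0, 0], [0, 0, 0], [0, 0, 0], [0, 0, 0], [0, 0, 0]]' --claw '[30, 30, 30, 30, 30, 30, 30]'

```text
clock: 5.0
tcp_pos: [0.6002, 0.0674, 0.1003]
tcp_rot: [-3.089, -0.572, -0.001]
force: [0.4, 0.5, -0.3]
gripper_width: 0.404
```

```bash
python3 - <<'E'
from h import *
delta([.5992,.0654,.0795],-69)
p,d,W=cloud('scene')
q=p.astype(int); m=(q[...,0]>120)&(q[...,0]>2*q[...,1])&(q[...,0]>2*q[...,2]); m[:170]=0;m[300:]=0;m[:,:200]=0;m[:,320:]=0
for n in[1]:
    c,C,s,ce=cv2.connectedComponentsWithStats(m.astype(np.uint8))
    for i in range(1,c):
        if s[i,4]>3: print(ce[i],s[i,4],np.nanmean(W[C==i],0))
E
```

```text
pos [0.6002 0.0674 0.1003] y head -69.0 x head 21.0 j [-0.22  0.62  0.02  1.99 -0.03  0.54 -1.39]
F [ 0.4   0.46 -0.28] w 0.4042343319782952 t 5.0
d units [-0.033  0.03   0.416] rot units [ 0.001 -0.006 -0.   ]
[252.         213.71428571] 7 [0.59969264 0.06661262 0.12388399]
```

Emit:
drive_tool --offset '[[-0.03, 0.03, 0], [0, 0, 0.1], [0, 0, 0.1], [0, 0, 0.1], [0, 0, 0.1], [0, 0, 0], [0, 0, 0], [0, 0, 0]]' --angular '[[0, 0, 0], [0, 0, 0], [0, 0, 0], [0, 0, 0], [0, 0, 0], [0, 0, 0], [0, 0, 0], [0, 0, 0]]' --claw '[30, 30, 30, 30, 30, 30, 30, 30]'

```text
clock: 5.85
tcp_pos: [0.5989, 0.0655, 0.0797]
tcp_rot: [3.089, 0.573, -0.0]
force: [0.5, -0.3, 0.5]
gripper_width: 0.407
```

Emit:
drive_tool --offset '[[0, 0, 0], [0, 0, 0], [0, 0, 0], [0, 0, -0.4], [0, 0, -0.8], [0, 0, -0.9], [0, 0.5, -0.6], [0, 0.9, 0], [0, 0, 0], [0, 0, 0]]' --angular '[[0, 0, 0], [0, 0, 0], [0, 0, 0], [0, 0, 0], [0, 0, 0], [0, 0, 0], [0, 0, 0], [0, 0, 0], [0, 0, 0], [0, 0, 0]]' --claw '[48, 60, 75, 75, 75, 75, 75, 75, 75, 75]'

```text
clock: 6.85
tcp_pos: [0.6239, -0.0012, 0.2147]
tcp_rot: [3.089, 0.569, -0.0]
force: [0.6, 0.9, -0.4]
gripper_width: 0.807
```

```bash
python3 - <<'E'
from h import *
p,d,W=cloud('scene');P,D,V=cloud('top'); np.savez('top1.npz',p=P,W=V)
q=p.astype(int); m=(q[...,0]>120)&(q[...,0]>2*q[...,1])&(q[...,0]>2*q[...,2]); m[:170]=0;m[300:]=0;m[:,:200]=0;m[:,320:]=0
print(m.sum(),np.nanmean(W[m],0),np.nanmax(W[m],0))
for c in[(.599,.0655)]:
    for X,n in((W,'scene'),(V,'top')):
        s=X[(np.hypot(X[...,0]-c[0],X[...,1]-c[1])<.007)&(X[...,2]>.05)&(X[...,2]<.13)]; print(n,len(s),np.percentile(s[:,2],[5,50,95,100]))
save('s3.png',p,(190,150,330,270),5)
# cover fit
m=(np.hypot(V[...,0]-.657,V[...,1]+.181)<.07)&(V[...,2]>.07)&(V[...,2]<.095); B=V[m][:,:2]
c=B.mean(0);w,v=np.linalg.eigh(np.cov((B-c).T)); print('bar',len(B),c,np.degrees(np.arctan2(v[1,1],v[0,1])),12**.5*w**.5)
delta([.657,-.1815,.15],-17)
E
```

```text
4 [0.59883495 0.0639528  0.10144997] [0.60087412 0.06551803 0.10207832]
scene 37 [0.08607494 0.09347795 0.10322543 0.10355328]Traceback (most recent call last):
  File "<stdin>", line 7, in <module>
    return _quantile_unchecked(
        a, q, axis, out, overwrite_input, method, keepdims, weights)
    return _ureduce(a,
                    func=_quantile_ureduce_func,
    ...<5 lines>...
                    overwrite_input=overwrite_input,
                    method=method)
    r = func(a, **kwargs)
    result = _quantile(arr,
                       quantiles=q,
    ...<2 lines>...
                       out=out,
                       weights=wgt)
    slices_having_nans = np.isnan(arr[-1, ...])
                                  ~~~^^^^^^^^^
IndexError: index -1 is out of bounds for axis 0 with size 0
```

```bash
python3 - <<'E'
from h import *
W=np.load('top0.npz')['W'];S=np.load('scene0.npz')['W']
for n,V in(('top',W),('scene',S)):
    m=(np.hypot(V[...,0]-.657,V[...,1]+.181)<.07)&(V[...,2]>.078)&(V[...,2]<.095); B=V[m][:,:2]
    c=B.mean(0);w,v=np.linalg.eigh(np.cov((B-c).T)); print(n,'bar',len(B),c.round(4),np.degrees(np.arctan2(v[1,1],v[0,1])).round(1),(12*w)**.5)
p=np.load('top0.npz')['p']; q=p.astype(int)
m=((np.hypot(W[...,0]-.657,W[...,1]+.181)<.075)&(W[...,2]>.04)).astype(np.uint8)
print('cov top rect',cv2.minAreaRect((W[m>0][:,:2]*1000).astype(np.float32)))
m=(np.hypot(W[...,0]-.595,W[...,1]-.063)<.1)&(q.min(2)>60)&(W[...,2]<.03)&(W[...,2]>.004)
print('foot',cv2.minAreaRect((W[m][:,:2]*1000).astype(np.float32)))
delta([.657,-.1815,.15],-17)
E
```

```text
top bar 90 [ 0.6569 -0.1812] 70.8 [0.01528452 0.04362319]
scene bar 81 [ 0.6544 -0.1804] 69.5 [0.01419886 0.04372105]
cov top rect ((658.5206909179688, -181.64532470703125), (83.60127258300781, 74.07106018066406), 70.05770874023438)
foot ((599.9656982421875, 66.23806762695312), (121.10633850097656, 119.60648345947266), 26.89544105529785)
pos [0.6234 0.001  0.2142] y head -68.9 x head 21.1 j [-0.12  0.49  0.03  1.86 -0.02  0.8  -1.27]
F [-0.48  0.78 -0.04] w 0.8014243945569318 t 6.95
d units [-0.684  3.649  1.282] rot units [-8.000e-03  2.000e-03 -6.493e+00]
```

Emit:
drive_tool --offset '[[-0.17, 0.91, 0.2], [-0.17, 0.91, 0.3], [-0.17, 0.91, 0.3], [-0.17, 0.91, 0.3], [0, 0, 0], [0, 0, 0], [0, 0, 0], [0, 0, 0], [0, 0, 0], [0, 0, 0]]' --angular '[[0, 0, 0], [0, 0, 0], [0, 0, 0], [0, 0, 0], [0, 0, -1], [0, 0, -1], [0, 0, -1], [0, 0, -1], [0, 0, -1], [0, 0, -1]]' --claw '[50, 50, 50, 50, 50, 50, 50, 50, 50, 50]'

```text
clock: 7.95
tcp_pos: [0.6575, -0.1801, 0.1591]
tcp_rot: [-2.581, -1.789, 0.0]
force: [-0.6, -0.0, -0.8]
gripper_width: 0.536
```

Emit:
drive_tool --offset '[[0, 0, 0], [0, 0, 0], [0, 0, 0]]' --angular '[[0, 0, -0.16], [0, 0, 0], [0, 0, 0]]' --claw '[50, 50, 50]'

```text
clock: 8.25
tcp_pos: [0.6575, -0.1814, 0.1594]
tcp_rot: [-2.571, -1.805, 0.0]
force: [0.4, -0.7, 0.1]
gripper_width: 0.541
```

```bash
python3 - <<'E'
from h import *
delta([.657,-.1812,.066],-19.7)
p,d,W=cloud('scene');P,D,V=cloud('top')
save('s3.png',np.hstack([cv2.resize(p[140:260,220:350],(400,370),interpolation=2),cv2.resize(P[130:250,205:335],(400,370),interpolation=2)]))
E
```

```text
pos [ 0.6575 -0.1814  0.1594] y head -19.8 x head 70.2 j [ 0.32  0.63 -0.22  1.75  0.18  0.78 -0.33]
F [ 0.36 -0.65  0.11] w 0.5414285460665531 t 8.25
d units [-0.    -0.009  1.869] rot units [-0.003 -0.001 -0.017]
```

View pics/s3.png

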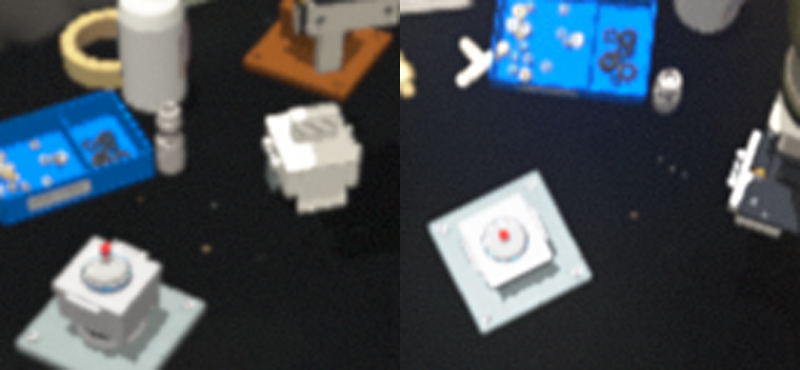

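Cassette sits centred and upright in the well, with the plug at (105,248) in the scene half and (504,236) in the top half. The gripper is over the cover.

Emit:
drive_tool --offset '[[0, -0.01, 0.5], [0, 0, 0.5], [0, 0, 0.5], [0, 0, 0.37], [0, 0, 0], [0, 0, 0], [0, 0, 0], [0, 0, 0], [0, 0, 0], [0, 0, 0]]' --angular '[[0, 0, 0], [0, 0, 0], [0, 0, 0], [0, 0, 0], [0, 0, 0], [0, 0, 0], [0, 0, 0], [0, 0, 0], [0, 0, 0], [0, 0, 0]]' --claw '[50, 50, 50, 50, 50, 35, 22, 10, 5, 5]' --grip_force 45

```text
clock: 9.35
tcp_pos: [0.6571, -0.1818, 0.0667]
tcp_rot: [2.569, 1.808, 0.0]
force: [-1.8, -0.9, 0.8]
gripper_width: 0.158
```

Emit:
drive_tool --offset '[[0, 0, 0], [0, 0, 0], [0, 0, 0]]' --angular '[[0, 0, 0], [0, 0, 0], [0, 0, 0]]' --claw '[5, 5, 5]'

```text
clock: 9.65
tcp_pos: [0.6571, -0.1819, 0.0666]
tcp_rot: [2.569, 1.808, 0.0]
force: [-1.5, 0.6, 5.5]
gripper_width: 0.146
```

Emit:
drive_tool --offset '[[0, 0, -0.4], [0, 0, -0.8], [0, 0, -0.8], [0, 0, -0.67], [0, 0, 0]]' --angular '[[0, 0, 0], [0, 0, 0], [0, 0, 0], [0, 0, 0], [0, 0, 0]]' --claw '[5, 5, 5, 5, 5]'

```text
clock: 10.15
tcp_pos: [0.6594, -0.1822, 0.2045]
tcp_rot: [2.565, 1.805, 0.008]
force: [0.0, 0.0, -2.3]
gripper_width: 0.15
```

```bash
python3 - <<'E'
from h import *
delta([.5992,.0655,.2],27)
E
```

```text
pos [ 0.6594 -0.1822  0.2045] y head -19.7 x head 70.3 j [ 0.33  0.58 -0.23  1.72  0.16  0.86 -0.31]
F [ 0.04  0.05 -2.25] w 0.15000344052967202 t 10.15
d units [ 4.258 -2.806  0.073] rot units [ 0.053  0.015 -5.84 ]
```

Emit:
drive_tool --offset '[[0.4, -0.26, 0], [0.7, -0.46, 0], [0.8, -0.53, 0], [0.8, -0.53, 0], [0.8, -0.53, 0], [0.5, -0.33, 0], [0.25, -0.17, 0], [0, 0, 0], [0, 0, 0], [0, 0, 0]]' --angular '[[0, 0, 0], [0, 0, 0], [0, 0, 0], [0, 0, 0], [0, 0, 0], [0, 0, 0], [0, 0, 0], [0, 0, -0.8], [0, 0, -1], [0, 0, -1]]' --claw '[5, 5, 5, 5, 5, 5, 5, 5, 5, 5]'

```text
clock: 11.15
tcp_pos: [0.5963, 0.0645, 0.1988]
tcp_rot: [-2.163, -2.278, 0.002]
force: [-0.1, -0.3, -2.8]
gripper_width: 0.151
```

Emit:
drive_tool --offset '[[0, 0, 0], [0, 0, 0], [0, 0, 0], [0, 0, 0], [0, 0, 0], [0, 0, 0], [0, 0, 0], [0, 0, 0]]' --angular '[[0, 0, -1], [0, 0, -1], [0, 0, -0.7], [0, 0, -0.34], [0, 0, 0], [0, 0, 0], [0, 0, 0], [0, 0, 0]]' --claw '[5, 5, 5, 5, 5, 5, 5, 5]'

```text
clock: 11.95
tcp_pos: [0.5964, 0.0655, 0.1996]
tcp_rot: [1.642, 2.678, -0.0]
force: [0.5, 0.5, -1.3]
gripper_width: 0.149
```

```bash
python3 - <<'E'
from h import *
delta([.5992,.0655,.18],27)
E
```

```text
pos [0.5964 0.0655 0.1996] y head 27.0 x head 117.0 j [ 0.11  0.52 -0.46  1.9   0.31  0.8  -0.05]
F [ 0.5   0.49 -1.29] w 0.14880047073683889 t 11.95
d units [-0.025  0.05   0.392] rot units [-0.001  0.001 -0.004]
```

Emit:
drive_tool --offset '[[-0.03, 0.05, 0], [0, 0, 0], [0, 0, 0.3], [0, 0, 0.3], [0, 0, 0.3], [0, 0, 0], [0, 0, 0], [0, 0, 0]]' --angular '[[0, 0, 0], [0, 0, 0], [0, 0, 0], [0, 0, 0], [0, 0, 0], [0, 0, 0], [0, 0, 0], [0, 0, 0]]' --claw '[5, 5, 5, 5, 5, 5, 5, 5]'

```text
clock: 12.75
tcp_pos: [0.5996, 0.0656, 0.1549]
tcp_rot: [1.641, 2.679, 0.001]
force: [-0.3, -0.3, -1.3]
gripper_width: 0.148
```

```bash
python3 - <<'E'
from h import *
delta([.5993,.0655,.1416],27)
p,d,W=cloud('scene');save('s4.png',p,(200,160,320,280),5)
a=np.radians(27);X=np.array([np.cos(a),np.sin(a)]);Y=np.array([-np.sin(a),np.cos(a)])
g=lambda m:((W[m][:,:2]-[.5993,.0655])@np.c_[X,Y]*1000)
near=np.hypot(W[...,0]-.599,W[...,1]-.0655)<.06
for z0,z1,n in((.10,.135,'cover side'),(.135,.148,'covtop'),(.04,.067,'cup side')):
    e=g(near&(W[...,2]>z0)&(W[...,2]<z1)); print(n,len(e),np.percentile(e,[1,5,50,95,99],axis=0).round(1).T.tolist())
E
```

```text
pos [0.5996 0.0656 0.1549] y head 27.0 x head 117.0 j [ 0.09  0.57 -0.43  1.93  0.36  0.71 -0.08]
F [-0.27 -0.3  -1.27] w 0.14794742000207978 t 12.75
d units [-0.    -0.006  0.265] rot units [ 0.003 -0.     0.003]
cover side 362 [[-36.3, -35.6, -21.0, 28.9, 35.0], [-33.4, -22.3, 30.1, 38.1, 39.2]]
covtop 469 [[-35.6, -34.5, -13.4, 32.6, 36.7], [-34.5, -29.5, 12.9, 31.1, 33.2]]
cup side 222 [[-33.9, -33.3, -25.8, 24.4, 30.7], [-27.9, -22.7, 26.7, 29.7, 34.1]]
```

View pics/s4.png

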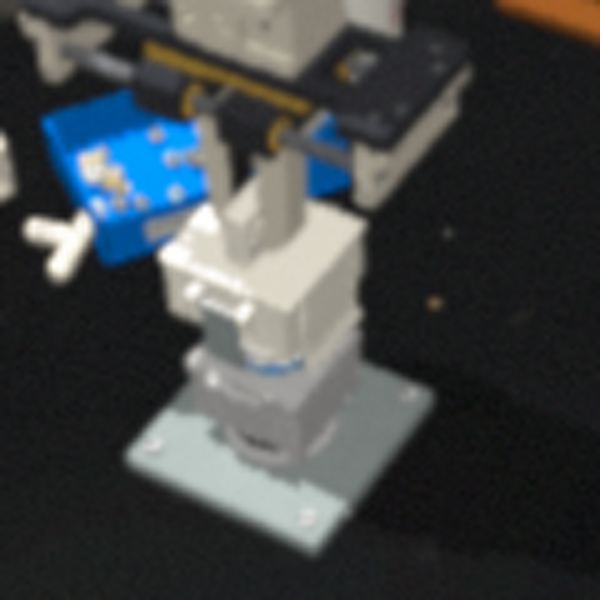

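```bash
python3 - <<'E'
from h import *
a=np.radians(27);X=np.array([np.cos(a),np.sin(a)]);Y=np.array([-np.sin(a),np.cos(a)])
for k in range(2):
  p,d,W=cloud('scene')
  E=(W[...,:2]-[.5993,.0655])@np.c_[X,Y]*1000; z=W[...,2]*1000
  for n,z0,z1 in(('cover',108,135),('cup',38,64)):
    m=(E[...,0]<-26)&(E[...,0]>-46)&(abs(E[...,1])<22)&(z>z0)&(z<z1); e=E[m]
    f=np.polyfit(e[:,1],e[:,0],1); print(n,'-x face',len(e),np.median(e[:,0]).round(2),e[:,0].std().round(2),'slope deg',np.degrees(f[0]).round(1))
    m=(E[...,1]>20)&(E[...,1]<46)&(abs(E[...,0])<28)&(z>z0)&(z<z1); e=E[m]; print('   +y',len(e),np.percentile(e[:,1],[10,25,50,75,90]).round(1))
E
```

```text
cover -x face 96 -34.62 1.17 slope deg 1.9
   +y 162 [29.6 30.4 31.8 37.1 38. ]
cup -x face 69 -32.35 0.72 slope deg -0.1
   +y 95 [27.1 27.5 28.1 28.8 29.3]
cover -x face 90 -34.52 1.11 slope deg 1.9
   +y 155 [29.7 30.5 31.8 36.8 38. ]
cup -x face 72 -32.4 0.68 slope deg 0.3
   +y 97 [27.  27.4 28.2 28.9 29.3]
```

```bash
python3 - <<'E'
from h import *
W=np.load('scene0.npz')['W']
for yaw in(-19.7,-18.5):
  a=np.radians(yaw);X=np.array([np.cos(a),np.sin(a)]);Y=np.array([-np.sin(a),np.cos(a)])
  E=(W[...,:2]-[.6571,-.1819])@np.c_[X,Y]*1000; z=W[...,2]*1000
  for z0,z1 in((3,16),(20,47)):
    m=(E[...,0]<-26)&(E[...,0]>-46)&(abs(E[...,1])<22)&(z>z0)&(z<z1); e=E[m]
    f=np.polyfit(e[:,1],e[:,0],1); print(z0,'-x face',len(e),np.median(e[:,0]).round(2),e[:,0].std().round(2),'slope deg',np.degrees(f[0]).round(1))
    m=(E[...,1]>20)&(E[...,1]<46)&(abs(E[...,0])<28)&(z>z0)&(z<z1); e=E[m]; print('   +y',len(e),np.percentile(e[:,1],[10,25,50,75,90]).round(1))
  m=(E[...,0]>-60)&(E[...,0]<50)&(abs(E[...,1])<50)&(z>48)&(z<60); print('top',np.percentile(E[m],[1,99],axis=0).round(1))
E
```

```text
3 -x face 54 -36.6 1.82 slope deg -0.5
   +y 19 [27.5 31.7 35.1 38.7 45.2]
20 -x face 108 -35.56 1.69 slope deg 1.4
   +y 51 [31.6 32.2 33.1 38.3 39. ]
top [[-37.6 -33.9]
 [ 34.7  33.2]]
3 -x face 57 -36.6 1.78 slope deg 0.3
   +y 19 [27.8 31.8 35.2 38.8 44.9]
20 -x face 108 -35.79 1.67 slope deg 2.2
   +y 52 [31.7 32.5 33.5 38.5 39.1]
top [[-37.7 -33.9]
 [ 35.3  33.4]]
```

Scene picture: the cover is squarely over the cup, the cassette's blue band is visible under it at (270,365), and the measured faces agree to about 1 mm. Lowering by feel.

Emit:
drive_tool --offset '[[0, -0.01, 0.1], [0, 0, 0.1], [0, 0, 0.1], [0, 0, 0.06], [0, 0, 0], [0, 0, 0]]' --angular '[[0, 0, 0], [0, 0, 0], [0, 0, 0], [0, 0, 0], [0, 0, 0], [0, 0, 0]]' --claw '[5, 5, 5, 5, 5, 5]' --grip_force 60

```text
clock: 13.5
tcp_pos: [0.5989, 0.0653, 0.1365]
tcp_rot: [-1.641, -2.679, 0.0]
force: [0.1, 0.1, -1.2]
gripper_width: 0.145
```

Emit:
drive_tool --offset '[[0, 0, 0.04], [0, 0, 0.04], [0, 0, 0], [0, 0, 0]]' --angular '[[0, 0, 0], [0, 0, 0], [0, 0, 0], [0, 0, 0]]' --claw '[5, 5, 5, 5]'

```text
clock: 13.9
tcp_pos: [0.5989, 0.0652, 0.1326]
tcp_rot: [-1.641, -2.679, 0.0]
force: [-0.7, 0.6, -0.9]
gripper_width: 0.149
```

Emit:
drive_tool --offset '[[0, 0, 0.04], [0, 0, 0.04], [0, 0, 0], [0, 0, 0]]' --angular '[[0, 0, 0], [0, 0, 0], [0, 0, 0], [0, 0, 0]]' --claw '[5, 5, 5, 5]'

```text
clock: 14.3
tcp_pos: [0.5989, 0.0655, 0.1287]
tcp_rot: [-1.641, -2.679, -0.001]
force: [-0.5, 0.8, 0.9]
gripper_width: 0.146
```

Emit:
drive_tool --offset '[[0, 0, 0.03], [0, 0, 0.03], [0, 0, 0]]' --angular '[[0, 0, 0], [0, 0, 0], [0, 0, 0]]' --claw '[5, 5, 5]'

```text
clock: 14.6
tcp_pos: [0.5988, 0.0657, 0.1256]
tcp_rot: [-1.641, -2.679, -0.001]
force: [-0.7, 1.4, 2.2]
gripper_width: 0.149
```

Emit:
drive_tool --offset '[[0, 0, 0.03], [0, 0, 0.03], [0, 0, 0]]' --angular '[[0, 0, 0], [0, 0, 0], [0, 0, 0]]' --claw '[5, 5, 5]'

```text
clock: 14.9
tcp_pos: [0.5989, 0.0655, 0.1226]
tcp_rot: [-1.641, -2.679, -0.001]
force: [-0.4, 2.8, 4.2]
gripper_width: 0.145
```

Emit:
drive_tool --offset '[[0, 0, 0.03], [0, 0, 0.03], [0, 0, 0]]' --angular '[[0, 0, 0], [0, 0, 0], [0, 0, 0]]' --claw '[5, 5, 5]'

```text
clock: 15.2
tcp_pos: [0.599, 0.0653, 0.1197]
tcp_rot: [1.641, 2.679, 0.0]
force: [-0.5, 1.7, 5.7]
gripper_width: 0.151
```

Emit:
drive_tool --offset '[[0, 0, 0.03], [0, 0, 0.03], [0, 0, 0]]' --angular '[[0, 0, 0], [0, 0, 0], [0, 0, 0]]' --claw '[5, 5, 5]'

```text
clock: 15.5
tcp_pos: [0.5992, 0.0652, 0.117]
tcp_rot: [1.641, 2.678, 0.001]
force: [-1.6, 2.3, 8.1]
gripper_width: 0.147
```

Emit:
drive_tool --offset '[[0, 0, 0.02], [0, 0, 0.02], [0, 0, 0]]' --angular '[[0, 0, 0], [0, 0, 0], [0, 0, 0]]' --claw '[5, 5, 5]'

```text
clock: 15.8
tcp_pos: [0.5992, 0.0651, 0.1152]
tcp_rot: [1.641, 2.678, 0.0]
force: [-0.4, 0.9, 9.7]
gripper_width: 0.149
```

Emit:
drive_tool --offset '[[0, 0, 0.02], [0, 0, 0]]' --angular '[[0, 0, 0], [0, 0, 0]]' --claw '[5, 5]'

```text
clock: 16.0
tcp_pos: [0.5993, 0.0651, 0.1143]
tcp_rot: [1.641, 2.678, 0.0]
force: [-2.1, 2.1, 10.8]
gripper_width: 0.144
```

Emit:
drive_tool --offset '[[0, 0, 0.02], [0, 0, 0]]' --angular '[[0, 0, 0], [0, 0, 0]]' --claw '[5, 5]'

```text
clock: 16.2
tcp_pos: [0.5993, 0.0651, 0.1134]
tcp_rot: [1.641, 2.678, 0.0]
force: [-1.3, 0.5, 11.7]
gripper_width: 0.147
```

Emit:
drive_tool --offset '[[0, 0, 0.02], [0, 0, 0]]' --angular '[[0, 0, 0], [0, 0, 0]]' --claw '[5, 5]'

```text
clock: 16.4
tcp_pos: [0.5993, 0.065, 0.1125]
tcp_rot: [1.641, 2.678, 0.0]
force: [-1.6, 1.7, 12.4]
gripper_width: 0.146
```

Emit:
drive_tool --offset '[[0, 0, 0.02], [0, 0, 0]]' --angular '[[0, 0, 0], [0, 0, 0]]' --claw '[5, 5]'

```text
clock: 16.6
tcp_pos: [0.5993, 0.065, 0.1115]
tcp_rot: [1.641, 2.678, 0.0]
force: [-2.5, 1.9, 13.0]
gripper_width: 0.145
```

Emit:
drive_tool --offset '[[0, 0, 0.02], [0, 0, 0]]' --angular '[[0, 0, 0], [0, 0, 0]]' --claw '[5, 5]'

```text
clock: 16.8
tcp_pos: [0.5993, 0.0649, 0.1102]
tcp_rot: [1.641, 2.678, 0.0]
force: [-0.8, 1.6, 8.2]
gripper_width: 0.151
```

Emit:
drive_tool --offset '[[0, 0, 0.02], [0, 0, 0]]' --angular '[[0, 0, 0], [0, 0, 0]]' --claw '[5, 5]'

```text
clock: 17.0
tcp_pos: [0.5993, 0.0649, 0.1091]
tcp_rot: [1.641, 2.678, 0.0]
force: [-1.9, 1.2, 8.5]
gripper_width: 0.146
```

Emit:
drive_tool --offset '[[0, 0, 0.02], [0, 0, 0]]' --angular '[[0, 0, 0], [0, 0, 0]]' --claw '[5, 5]'

```text
clock: 17.2
tcp_pos: [0.5992, 0.0649, 0.1082]
tcp_rot: [1.641, 2.678, 0.0]
force: [-1.7, 1.3, 9.6]
gripper_width: 0.143
```

```bash
python3 - <<'E'
from h import *
delta([.5993,.0655,.1416],27)
p,d,W=cloud('scene');save('s5.png',p,(210,180,310,280),6)
E
```

```text
pos [0.5992 0.0649 0.1082] y head 27.0 x head 117.0 j [ 0.06  0.63 -0.4   1.97  0.4   0.62 -0.13]
F [-1.69  1.28  9.59] w 0.14331072789108446 t 17.2
d units [ 0.009  0.007 -0.668] rot units [0.004 0.006 0.002]
```

View pics/s5.png

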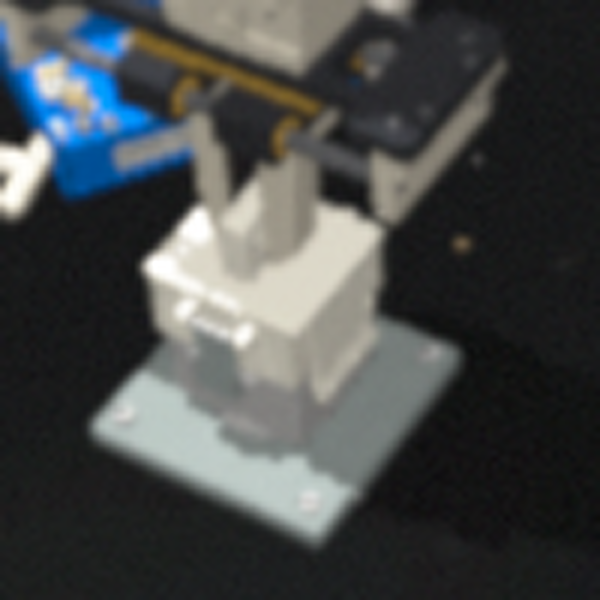

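Picture: the cover is fully down over the cup, top level, cup no longer visible below its edge at (240,400). Force dropped from 13 to 8 N as the clips snapped. I'll press a little more to be sure, then ease off.

Emit:
drive_tool --offset '[[0, 0, 0.03], [0, 0, 0.03], [0, 0, 0]]' --angular '[[0, 0, 0], [0, 0, 0], [0, 0, 0]]' --claw '[5, 5, 5]'

```text
clock: 17.55
tcp_pos: [0.5993, 0.0649, 0.1054]
tcp_rot: [1.641, 2.678, 0.0]
force: [-3.2, 0.6, 12.8]
gripper_width: 0.151
```

Emit:
drive_tool --offset '[[0, 0, 0.03], [0, 0, 0.03], [0, 0, 0]]' --angular '[[0, 0, 0], [0, 0, 0], [0, 0, 0]]' --claw '[5, 5, 5]'

```text
clock: 17.85
tcp_pos: [0.5993, 0.065, 0.1027]
tcp_rot: [1.64, 2.678, 0.0]
force: [-3.0, 1.5, 16.5]
gripper_width: 0.151
```

Emit:
drive_tool --offset '[[0, 0, -0.04], [0, 0, -0.05], [0, 0, -0.05], [0, 0, -0.05], [0, 0, -0.05], [0, 0, -0.05], [0, 0, 0], [0, 0, 0]]' --angular '[[0, 0, 0], [0, 0, 0], [0, 0, 0], [0, 0, 0], [0, 0, 0], [0, 0, 0], [0, 0, 0], [0, 0, 0]]' --claw '[5, 5, 5, 5, 5, 5, 5, 5]'

```text
clock: 18.65
tcp_pos: [0.599, 0.0651, 0.116]
tcp_rot: [1.641, 2.679, 0.0]
force: [1.2, 2.2, 2.2]
gripper_width: 0.152
```

Emit:
drive_tool --offset '[[0, 0, -0.04], [0, 0, -0.03], [0, 0, 0], [0, 0, 0]]' --angular '[[0, 0, 0], [0, 0, 0], [0, 0, 0], [0, 0, 0]]' --claw '[5, 5, 5, 5]'

```text
clock: 19.05
tcp_pos: [0.5983, 0.0651, 0.1194]
tcp_rot: [-1.64, -2.678, 0.001]
force: [-1.4, 2.2, -0.6]
gripper_width: 0.144
```

Emit:
drive_tool --offset '[[0, 0, -0.02], [0, 0, 0], [0, 0, 0]]' --angular '[[0, 0, 0], [0, 0, 0], [0, 0, 0]]' --claw '[5, 5, 5]'

```text
clock: 19.35
tcp_pos: [0.5983, 0.0651, 0.12]
tcp_rot: [-1.64, -2.678, 0.001]
force: [-0.1, 2.4, -10.1]
gripper_width: 0.145
```

A pull of about 9 N upward is resisted, so the clips hold. Easing back and letting go.

Emit:
drive_tool --offset '[[0, 0, 0.02], [0, 0, 0], [0, 0, 0], [0, 0, 0], [0, 0, 0], [0, 0, -0.4], [0, 0, -0.8], [0, 0, -0.8], [0.7, 0, 0], [0, 0, 0]]' --angular '[[0, 0, 0], [0, 0, 0], [0, 0, 0], [0, 0, 0], [0, 0, 0], [0, 0, 0], [0, 0, 0], [0, 0, 0], [0, 0, 0], [0, 0, 0]]' --claw '[5, 18, 30, 40, 45, 45, 45, 45, 45, 45]'

```text
clock: 20.35
tcp_pos: [0.582, 0.1003, 0.2216]
tcp_rot: [1.635, 2.681, 0.005]
force: [0.1, 0.9, 0.1]
gripper_width: 0.484
```

Emit:
drive_tool --offset '[[-1, 0, 0], [-1, 0, 0], [-1, 0, 0], [-1, 0, 0], [-0.7, 0, 0], [0, 0, 0], [0, 0, 0]]' --angular '[[0, 0, 0], [0, 0, 0], [0, 0, 0], [0, 0, 0], [0, 0, 0], [0, 0, 0], [0, 0, 0]]' --claw '[45, 45, 45, 45, 45, 45, 45]'

```text
clock: 21.05
tcp_pos: [0.6894, -0.1139, 0.2188]
tcp_rot: [-1.643, -2.676, 0.0]
force: [-0.3, -0.2, -0.7]
gripper_width: 0.485
```

```bash
python3 - <<'E'
from h import *
delta([.5993,.0655,.1416],27)
p,d,W=cloud('scene');P,D,V=cloud('top')
save('s6.png',np.hstack([cv2.resize(p[180:280,200:310],(400,364),interpolation=2),cv2.resize(P[150:260,185:295],(400,364),interpolation=2)]))
for X in(W,V):
    n=(np.hypot(X[...,0]-.5993,X[...,1]-.0655)<.05); 
    b=X[n&(X[...,2]>.13)&(X[...,2]<.15)]; t=X[n&(X[...,2]>.1)&(X[...,2]<.116)]
    print(len(b),b.mean(0).round(4),np.median(b[:,2]),'top',len(t),np.median(t[:,2]).round(4)); f=np.linalg.lstsq(np.c_[t[:,:2]-t[:,:2].mean(0),np.ones(len(t))],t[:,2],rcond=None)[0]; print(f.round(3)); print(cv2.minAreaRect((b[:,:2]*1000).astype(np.float32)))
E
```

```text
pos [ 0.6894 -0.1139  0.2188] y head 26.9 x head 116.9 j [ 0.36  0.61 -0.45  1.65  0.31  0.95  0.27]
F [-0.31 -0.19 -0.65] w 0.4851866826690618 t 21.05
d units [4.014 0.019 1.548] rot units [-0.006 -0.006 -0.01 ]
100 [0.5974 0.0654 0.1358] 0.13611947420652548 top 516 0.1052
[ 0.008 -0.002  0.105]
((599.14306640625, 63.468894958496094), (15.202873229980469, 44.84841537475586), 25.50848960876465)
95 [0.6    0.0653 0.1371] 0.13714769930656145 top 576 0.1057
[ 0.002 -0.005  0.106]
((600.1441040039062, 65.11911010742188), (13.462833404541016, 42.62703323364258), 26.344398498535156)
```

View pics/s6.png

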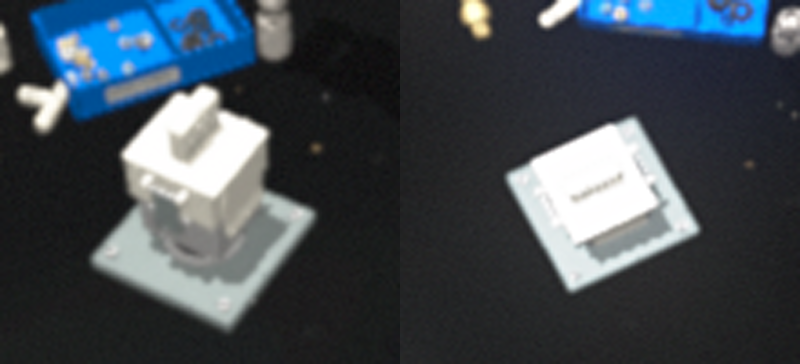

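Cover is flush: top at 0.1055 m (0.106 expected), level and square, gripper clear. Handing in.

```bash
python3 -c "
from station import hand_in; print(hand_in())"
```

```text
the job is handed in; nothing more can be done
None
```

The air-sampling head is loaded and handed in at about 21 s of the 59 s allowed. The hand-in gives no verdict, so the following rests on my own checks.

- **Cassette:** it stands upright in the well. Its plug top measured about 0.102 m, against 0.101 m if fully down. I let go of it before fitting the cover.
- **Pressing the cover:** the contact force rose to about 14 N, then dropped sharply as the clips snapped. I pressed on to about 18 N to be sure, well under 30 N. After easing off, an upward tug of about 9 N was held.
- **Final position:** the cover top is at 0.105–0.106 m (0.106 m expected). It is level to about 0.01 rad, square to the cup within about 1.5°, and the cup is back up. The gripper is clear of everything.
- **Limits and disagreements:**
  - The clip angles could not be read directly; the force drop, the tug and the flush height are the evidence.
  - The two cameras differ by 1–3 mm horizontally on the cover's position. The top camera and the arm's own reading agree to within about 1 mm.
  - I did not re-measure the stopwatch, petri dish and coupler, but the arm never went near them at low height.

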